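# Oil the stone, present the palm gouge

### The arm

A 6-joint arm with a two-finger parallel gripper is mounted at the origin on the work surface. World frame = base frame: x ahead of the robot, y to its left, z up, the work surface at z = 0. Lengths are in m, angles in rad, forces in N, time in s.
With the tool pointing down it reaches from about 0.35 to 0.775 m from the base axis. Payload 7.3 kg.
Tool frame: the origin (TCP) lies at the very end of the fingers, on their centre line; the grasp point (between the pads) lies 19 mm behind it; z points along the fingers, y is the line along which they close (so a half turn about z gives the same grasp; the last joint's range is limited). The gripper opens to 92 mm and grips with 3 to 60 N. Pads are 19 mm wide; open, the fingers measure 130 mm over their backs; the gripper's body (75 mm by 190 mm) begins 47 mm behind the grasp point.
Start: joints at [-1.28, 0.342, 1.524, -0, 1.275, -0.146], TCP at [0.222, -0.476, 0.227] pointing down, gripper open.
Joint ranges: [-2.53, 2.53], [-0.77, 2.02], [0.04, 2.7], [-1, 4.14], [0.28, 2.66], [-3.11, 3.11]. Speed limits (rad/s): [2.57, 2.57, 3.14, 3.14, 3.14, 3.14].

### API

Orientations are given as [roll, pitch, yaw] about the fixed x, y, z axes, in that order (R = Rz(yaw) Ry(pitch) Rx(roll)).
In Python, from cell import robot gives the robot as it stands. The module is installed in compiled form; this text tells all that it offers.
- The arm moves only by the tool arm_command, never from a script. Its argument "moves" is a list of rows, each a list of 3 entries, a list of its own where there are three numbers: the shift along the tool's x, y, z in m, then the turn, a rotation vector about the tool's x, y, z in rad, then the finger opening in m, from 0 to 0.0918. In form: [[[dx, dy, dz], [ax, ay, az], claw], ...]. A call has exactly 5 rows; each row is the pose to reach, as a shift and turn from the pose commanded when the call began, along the tool's axes at that moment; what a row does not reach only later rows make up. A row lasts 1/10 s, in which the tool goes at most 50 mm and 8.59 degrees, less where a joint would pass 70% of its speed; a pose out of reach is approached as far as the arm can. A call with a gripper value outside its range is refused whole. The fingers move at their own pace and stop on an object; "squeeze" is the grip in N (left out, the last holds). Time passes only in rows, so rows that repeat a pose let the fingers close, or fill a call up. It gives the time, the measured TCP pose, the force, the opening and the grip force at its end, in the units of the state.
- robot.observe(): the state, without advancing time (a new reading comes with each control period).
- robot.read_camera(name): name is "scene" or "top" or "wrist"; returns the picture (384x512x3 uint8, red, green, blue); there is no depth.
- robot.camera_model(name): a dict with "fx", "fy", "cx", "cy" (pixels), "k1" (the pictures are not rectified: a ray, as slopes to the right and down, at radius r is drawn at 1 + k1 r^2 times it, then the intrinsics apply), "R" (3x3) and "t" (3): a world point X has camera coordinates R X + t. Camera axes: x right, y down, z forward; pixel columns grow to the right and rows downward; lengths in m; the calibration is good to about 2 mm. A picture is of the moment at which its call begins: read the wrist's pose just before it. camera_model takes no time and is no camera call; for the wrist camera it gives the pose at the moment of the call.
- robot.hand_in(): hands the job in; it is judged then, once.
The state is a dict: "time": time; "qpos": joint angles; "qvel": joint speeds; "joint_efforts": joint torques, N m; "tool_pos": TCP position; "tool_rot": TCP orientation; "contact_force": force on the tool from outside, world axes, zero at the start; "torque": the same for the moment, N m; "opening": finger opening in m; "grip_force": force on a finger pad.
Only numpy, scipy, OpenCV 4.12 (cv2) and the standard library are available. Lean on these libraries where they do the work, as an engineer would, in place of code of your own. Each camera call takes 0.05 s, during which the arm holds its last target. There are 200 camera calls.

### The job

I am about to hone the palm gouge, the one with the short mushroom-shaped handle in the revolving tool stand. Press the pump of the oil bottle all the way down over the stone and let it spring back up, then turn the tool carousel until the palm gouge is squarely at the front, over the middle of the stand's ledge, and finish with the carousel gripped firmly and held still there, without letting go, so that I can draw the gouge out. Leave the carved owl, the mallet and the mug where they stand.

Things in the scene. Friction and masses are not known exactly. Their poses are not given: they have to be found in the camera images.
- stand: Fixed foot of the revolving tool stand: wooden board 250 x 190 x 22 mm. Origin at table height on the carousel's axis, axes along the board, z up. The board reaches 155 mm from the axis to its front edge (-x of this frame), 95 mm to back and sides. The front faces the robot's side (this frame's yaw is within 0.35 rad); the front place is the line from the axis along -x of this frame.
- carousel: Turning part of the stand: origin as stand, z up, its -x points to the palm gouge. 0.9-1.8 kg on a free ball bearing, turns endlessly either way (0.02 N m friction); stays put. Lower disc 160 mm wide at 32-46 mm height, upper disc 180 mm wide, top at 120 mm, 22 mm post, knob on top. Six tools fixed upright 60 degrees apart, 70 mm from the axis; five have slim 24 mm handles ending at 204-232 mm.
- ledge_mid (a point): Middle of the ledge at the front of the stand, 125 mm in front of the carousel's axis, on the board's top (22 mm high). The ledge has an 8 mm high lip along the front edge and a small grey slip stone lying on its left half.
- knob (a point): Middle of the grip band of the carousel's turned wooden knob, on the axis, 265 mm above the table. The band is a cylinder 40 mm across from 254 to 276 mm height; the knob ends at 286 mm. It clears all the handles, so it can be gripped from above and twisted.
- palm_gouge (a point): Top centre of the palm gouge's handle: the only short, mushroom-shaped handle, head 50 mm across, top 183.5 mm above the table, 70 mm from the carousel's axis. It turns with the carousel.
- honing_board: Fixed honing station: plywood board 250 x 94 x 18 mm, origin at the centre of its underside, x along it, z up. An oilstone in a wooden box (top 47 mm above the table) lies on its -x part; at +80 mm in x stands the white oil pump bottle, 62 mm across, fixed in a turned seat; its spout points along -x over the stone.
- pump_top (a point): Centre of the top of the pump head on the oil bottle, a flat disc 34 mm across, 165 mm above the table when up; it moves with the pump. A spout 9 mm thick reaches 64 mm out over the stone, its top 6 mm below the head's top at most.
- pump (a joint): Stroke of the pump head in m: 0 up, 0.012 all the way down (pressed straight down). Sprung: starts to move at about 3 N, 8 N at the bottom; springs back by itself.
- owl: Bystander: loose carved owl of pale wood, about 78 mm across, 135 mm high, origin at the centre of its underside.
- mallet: Bystander: loose round carver's mallet standing on its head, 84 mm across, 216 mm high, origin at the centre of its underside.
- mug: Bystander: loose white mug, 80 mm across plus handle, 92 mm high, origin at the centre of its underside.

How it is judged:
By the outcome, as a careful person would: the job done as asked, in the order asked, and still so for the second after the job is handed in, while the arm keeps its last pose, push and grip.
It also fails if it takes over 69 s, if anything falls off the work surface, if the arm or the gripper's body presses on something with over 40 N, if the wrist force passes 120 N, or if a joint passes its speed limit or range.

## Working session

There is one attempt and no reset: what is moved stays moved. The work goes in short steps, Python scripts to look and compute and a tool call to move; the robot and the scene stay as the last step left them, time stands still between calls to the robot, and variables do not carry over. Pictures are saved under pics/ and viewed, at most 10 in all, crops included, and the job is handed in when it is done.

Besides the shell and the picture viewer there is one more tool, called as name(argument=value, ...) on one line, values as JSON. arm_command: Moves the arm, as the interface text tells. Its arguments: {"type":"object","properties":{"moves":{"type":"array"},"squeeze":{"type":"number"}},"required":["moves"]}

```bash
mkdir -p pics; python3 - <<'E'
from cell import robot
import cv2, numpy as np
for n in("scene","top"):
    im=robot.read_camera(n); cv2.imwrite(f"pics/{n}0.png",cv2.resize(im[:,:,::-1],(800,600),interpolation=cv2.INTER_CUBIC))
    m=robot.camera_model(n); print(n,m)
print(robot.observe())
E
```

```text
scene {'fx': 443.5783292068602, 'fy': 443.5783292068602, 'cx': 264.44720389372435, 'cy': 187.37588597879767, 'k1': -0.16590764896445423, 'R': array([[ 0.97904074,  0.20365727,  0.001714  ],
       [ 0.14486544, -0.69044628, -0.7087298 ],
       [-0.14315455,  0.69412366, -0.70547794]]), 't': array([-0.53430638,  0.03937421,  1.52485036])}
top {'fx': 358.3591974717459, 'fy': 358.3591974717459, 'cx': 248.1192871451618, 'cy': 192.32834395022547, 'k1': -0.089608552105257, 'R': array([[-7.56880958e-04, -9.99961675e-01,  8.72209652e-03],
       [-9.85094347e-01, -7.54745913e-04, -1.72013247e-01],
       [ 1.72013237e-01, -8.72228153e-03, -9.85056023e-01]]), 't': array([-0.01418576,  0.55221058,  1.38708654])}
{'time': 0.1, 'qpos': array([-1.28000892e+00,  3.42671105e-01,  1.52495706e+00, -2.56609334e-05,
        1.27538094e+00, -1.45995055e-01]), 'qvel': array([ 0.00051071, -0.00121877, -0.00102855, -0.00192591,  0.00154626,
       -0.00045403]), 'joint_efforts': array([ 1.47219900e-03, -4.32004631e+01, -2.44694942e+01,  7.18763075e-02,
        5.25838626e-02, -4.79435892e-05]), 'tool_pos': array([ 0.22199539, -0.47534117,  0.22609267]), 'tool_rot': array([-3.14018769e+00, -1.81784329e-04,  4.36789823e-01]), 'contact_force': array([-0.30200615,  0.03607642, -0.00766177]), 'torque': array([ 0.03426642, -0.01104609,  0.0086955 ]), 'grip_force': 0.0, 'opening': 0.09170165377246316}
```

View pics/scene0.png

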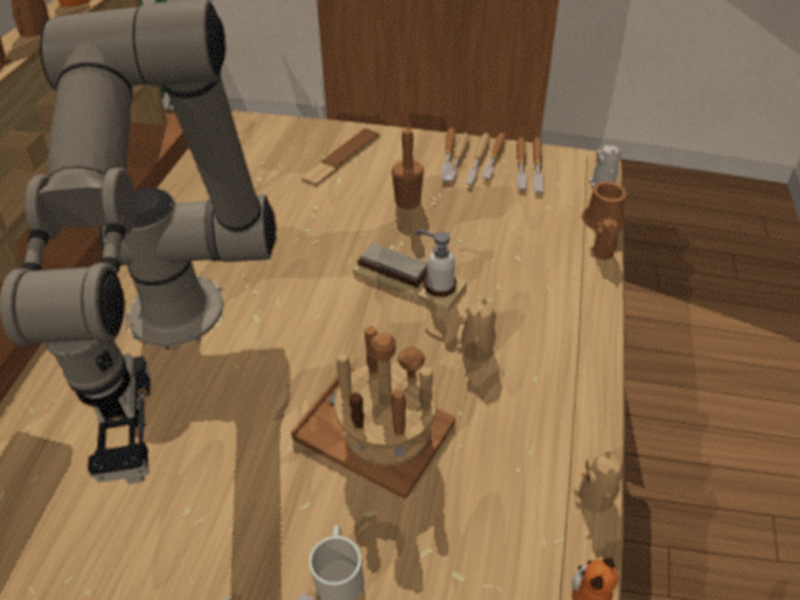

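View pics/top0.png

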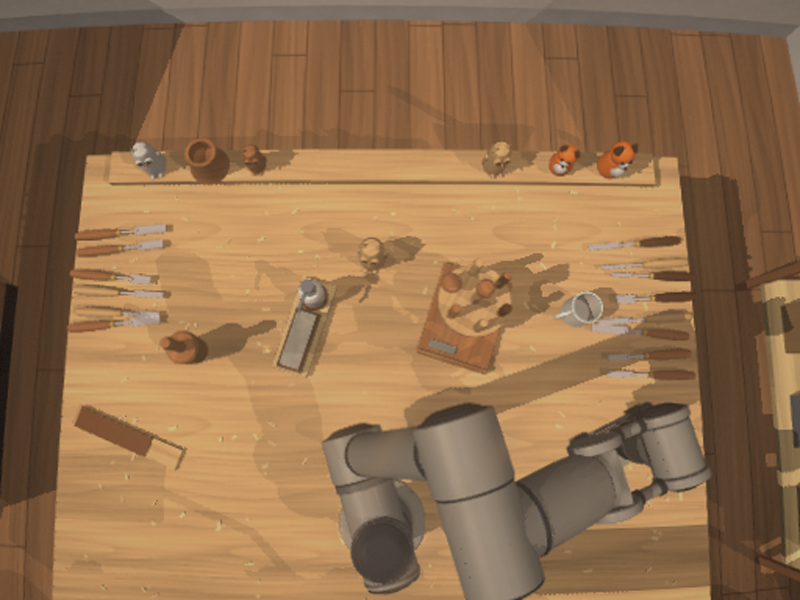

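The views show the knob at about (486,288), the palm gouge at (451,283) and the pump at (308,285) in the top view. In the scene view they are at (383,347), (411,358) and (442,238). I'll enlarge the top view next.

```bash
cat > h.py <<'E'
from cell import robot
import cv2, numpy as np
def ray(n,u,v,m=None):
    m=m or robot.camera_model(n)
    K=np.array([[m["fx"],0,m["cx"]],[0,m["fy"],m["cy"]],[0,0,1]])
    p=cv2.undistortPoints(np.array([[[u,v]]],float),K,np.array([m["k1"],0,0,0,0.]))[0,0]
    R,t=m["R"],m["t"]; return -R.T@t, R.T@np.array([p[0],p[1],1])
def atz(n,u,v,z,m=None):
    c,d=ray(n,u,v,m); return c+d*(z-c[2])/d[2]
E
python3 - <<'E'
from h import *
im=cv2.imread("pics/top0.png") 
im=robot.read_camera("top")[:,:,::-1]
a=im[155:245,255:345]; b=im[165:245,165:245]
cv2.imwrite("pics/c.png",np.hstack([cv2.resize(a,(400,400),interpolation=cv2.INTER_CUBIC),cv2.resize(b,(400,400),interpolation=cv2.INTER_CUBIC)]))
s=1/1.5625
for k,z,t,c in(("knob",.286,(486,288),(383,342)),("gouge",.1835,(451,283),(411,356)),("pump",.165,(308,286),(442,238))):
    print(k,atz("top",t[0]*s,t[1]*s,z),atz("scene",c[0]*s,c[1]*s,z))
E
```

```text
knob [ 0.53809369 -0.22337638  0.286     ] [ 0.54558831 -0.2335891   0.286     ]
gouge [ 0.5701582  -0.16085708  0.1835    ] [ 0.57660793 -0.16856632  0.1835    ]
pump [0.56642884 0.17510453 0.165     ] [0.57090753 0.17328889 0.165     ]
```

View pics/c.png

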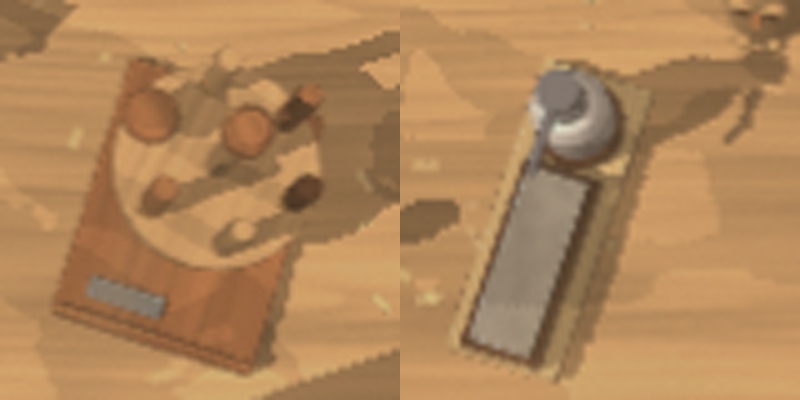

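The crop shows the knob at (248,131) and the gouge head at (151,115). The stand's front corners are at (53,310) and (252,372), its back-left corner is at (128,60), and the pump head is at (562,95).

```bash
python3 - <<'E'
from h import *
A=lambda u,v,z:atz("top",255+u/4.444-.4,155+v/4.444-.4,z)
B=lambda u,v,z:atz("top",165+(u-400)/5-.4,165+v/5-.4,z)
fl,fr,bl=A(55,307,.026),A(252,368,.026),A(128,60,.022)
print("corners",fl,fr,bl)
w=fl-fr; y1=np.arctan2(w[1],w[0])-np.pi/2
w=bl-fl; y2=np.arctan2(w[1],w[0]); print("yaw",y1,y2)
yaw=y1/2+y2/2
X=np.array([np.cos(yaw),np.sin(yaw),0])
print("axis from board",(fl+fr)/2+X*.155)
print("disc",A(218,163,.12))
k=A(248,131,.28); g=A(151,115,.18); print("knob",k,"gouge",g,np.hypot(*(g-k)[:2]), np.arctan2(*(g-k)[1::-1]))
p=B(562,95,.165); print("pump",p)
s0=B(500,348,.047);print("stone end",s0,B(565,180,.047))
s=1/1.5625
print("owl",atz("top",371*s,250*s,.1),"mallet",atz("top",185*s,345*s,.05),"mug",atz("top",585*s,308*s,.09))
E
```

```text
corners [ 0.42843986 -0.08991789  0.026     ] [ 0.37310258 -0.26710766  0.026     ] [ 0.65855422 -0.16041369  0.022     ]
yaw -0.30270737144511006 -0.29727335079353184
axis from board [ 0.54884882 -0.22431698  0.026     ]
disc [ 0.54385074 -0.22546062  0.12      ]
knob [ 0.5401106  -0.22237791  0.28      ] gouge [ 0.5732831 -0.161117   0.18     ] 0.0696657263984794 1.074506020585259
pump [0.56432089 0.17549712 0.165     ]
stone end [0.38485732 0.23598455 0.047     ] [0.51868535 0.1875724  0.047     ]
owl [0.67175123 0.02804954 0.1       ] mallet [0.43639797 0.50231516 0.05      ] mug [ 0.52611077 -0.51048962  0.09      ]
```

arm_command(moves=[[[0,0,-0.05],[0,0,0],0],[[0,0,-0.1],[0,0,0],0],[[0.02,-0.015,-0.135],[0,0,0],0],[[0.055,-0.042,-0.135],[0,0,0],0],[[0.09,-0.07,-0.135],[0,0,0],0]], squeeze=20)

```text
time: 0.65
tool_pos: [0.2744, -0.3736, 0.3624]
tool_rot: [3.14, -0.0, 0.435]
contact_force: [1.0, -0.3, -0.2]
opening: 0.0562
grip_force: 0.0
```

arm_command(moves=[[[0.038,-0.029,0],[0,0,0],0],[[0.076,-0.058,0],[0,0,0],0],[[0.114,-0.087,0],[0,0,0],0],[[0.152,-0.116,0],[0,0,0],0],[[0.19,-0.145,0],[0,0,0],0]])

```text
time: 1.15
tool_pos: [0.3852, -0.1605, 0.3617]
tool_rot: [3.141, -0.0, 0.436]
contact_force: [1.5, -0.2, 0.0]
opening: 0.0164
grip_force: 0.0
```

arm_command(moves=[[[0.038,-0.029,0],[0,0,0],0],[[0.076,-0.058,0],[0,0,0],0],[[0.114,-0.087,0],[0,0,0],0],[[0.152,-0.116,0],[0,0,0],0],[[0.19,-0.145,0],[0,0,0],0]])

```text
time: 1.65
tool_pos: [0.4961, 0.0514, 0.3616]
tool_rot: [3.141, 0.0, 0.437]
contact_force: [1.2, -0.1, 0.8]
opening: 0.0005
grip_force: 0.0
```

arm_command(moves=[[[0.038,-0.029,0],[0,0,0],0],[[0.076,-0.058,0],[0,0,0],0],[[0.1,-0.075,0.03],[0,0,0],0],[[0.115,-0.085,0.07],[0,0,0],0],[[0.115,-0.085,0.1],[0,0,0],0]])

```text
time: 2.15
tool_pos: [0.5638, 0.1772, 0.2583]
tool_rot: [-3.14, 0.003, 0.439]
contact_force: [-0.2, -0.5, 0.3]
opening: 0.0006
grip_force: 0.0
```

```bash
python3 - <<'E'
from h import *
robot.read_camera("wrist")
robot.read_camera("wrist")
o=robot.observe(); m=robot.camera_model("wrist"); im=robot.read_camera("wrist")
np.save("w1.npy",m,allow_pickle=True)
cv2.imwrite("pics/w1.png",im[:,:,::-1]); print(o["tool_pos"],o["tool_rot"],-m["R"].T@m["t"])
def proj(X):
    K=np.array([[m["fx"],0,m["cx"]],[0,m["fy"],m["cy"]],[0,0,1]])
    return cv2.projectPoints(np.array([X],float),cv2.Rodrigues(m["R"])[0],m["t"],K,np.array([m["k1"],0,0,0,0.]))[0].ravel()
print(proj([.564,.1755,.165]))
E
```

```text
[0.56161397 0.1751168  0.25650848] [-3.13902375  0.01018845  0.43782095] [0.63197785 0.20775754 0.41450161]
[261.88597362 186.78988403]
```

View pics/w1.png

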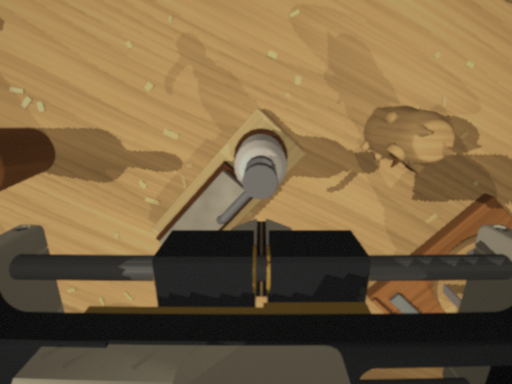

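The pump head disc is at about (261,180) in the wrist view.

```bash
python3 - <<'E'
from h import *
m=np.load("w1.npy",allow_pickle=True).item()
for v in(178,180,182): print(atz("wrist",261,v,.165,m))
E
```

```text
[0.57130595 0.17983226 0.165     ]
[0.5695768 0.1790222 0.165    ]
[0.56784016 0.17820863 0.165     ]
```

arm_command(moves=[[[0.006,0.001,0.03],[0,0,0],0],[[0.006,0.001,0.06],[0,0,0],0],[[0.006,0.001,0.08],[0,0,0],0],[[0.006,0.001,0.085],[0,0,0],0],[[0.006,0.001,0.085],[0,0,0],0]])

```text
time: 2.8
tool_pos: [0.5706, 0.1763, 0.1782]
tool_rot: [3.141, -0.002, 0.436]
contact_force: [0.2, -0.3, 0.7]
opening: 0.0008
grip_force: 0.0
```

arm_command(moves=[[[0,0,0.003],[0,0,0],0],[[0,0,0.006],[0,0,0],0],[[0,0,0.009],[0,0,0],0],[[0,0,0.012],[0,0,0],0],[[0,0,0.012],[0,0,0],0]])

```text
time: 3.3
tool_pos: [0.57, 0.1767, 0.1648]
tool_rot: [3.141, -0.001, 0.437]
contact_force: [-0.4, 0.2, 3.0]
opening: 0.0006
grip_force: 1.4
```

arm_command(moves=[[[0,0,0.003],[0,0,0],0],[[0,0,0.006],[0,0,0],0],[[0,0,0.009],[0,0,0],0],[[0,0,0.011],[0,0,0],0],[[0,0,0.011],[0,0,0],0]])

```text
time: 3.8
tool_pos: [0.5701, 0.1767, 0.1541]
tool_rot: [3.141, -0.001, 0.437]
contact_force: [-1.8, 0.5, 7.5]
opening: 0.0001
grip_force: 3.7
```

arm_command(moves=[[[0,0,0.001],[0,0,0],0],[[0,0,0.001],[0,0,0],0],[[0,0,0.002],[0,0,0],0],[[0,0,0.002],[0,0,0],0],[[0,0,0.002],[0,0,0],0]])

```text
time: 4.3
tool_pos: [0.5701, 0.1767, 0.1532]
tool_rot: [3.141, -0.002, 0.437]
contact_force: [-3.7, -2.4, 11.8]
opening: 0.0004
grip_force: 6.0
```

arm_command(moves=[[[0,0,0.001],[0,0,0],0],[[0,0,0.001],[0,0,0],0],[[0,0,0.001],[0,0,0],0],[[0,0,0.001],[0,0,0],0],[[0,0,0.001],[0,0,0],0]])

```text
time: 4.8
tool_pos: [0.5702, 0.1767, 0.1531]
tool_rot: [3.141, -0.002, 0.437]
contact_force: [-4.6, -1.0, 17.0]
opening: 0.0002
grip_force: 8.6
```

arm_command(moves=[[[0,0,-0.005],[0,0,0],0],[[0,0,-0.01],[0,0,0],0],[[0,0,-0.015],[0,0,0],0],[[0,0,-0.03],[0,0,0],0],[[0,0,-0.06],[0,0,0],0]])

```text
time: 5.3
tool_pos: [0.5683, 0.1763, 0.2083]
tool_rot: [-3.14, 0.006, 0.437]
contact_force: [0.2, -0.1, 0.2]
opening: 0.0002
grip_force: 0.0
```

arm_command(moves=[[[0,0,-0.05],[0,0,0],0.09],[[0,0,-0.1],[0,0,0],0.09],[[0,0,-0.15],[0,0,0],0.09],[[0,0,-0.15],[0,0,0],0.09],[[0,0,-0.15],[0,0,0],0.09]])

```text
time: 5.8
tool_pos: [0.57, 0.1767, 0.3611]
tool_rot: [3.141, -0.002, 0.437]
contact_force: [0.4, 0.6, 0.9]
opening: 0.0363
grip_force: 0.0
```

```bash
python3 - <<'E'
from h import *
o=robot.observe();print(o["tool_pos"],o["tool_rot"])
p=np.array(o["tool_pos"]);y=o["tool_rot"][2]
d=np.array([.5445,-.2245,.36])-p
print(d, d[0]*np.cos(y)+d[1]*np.sin(y), d[0]*np.sin(y)-d[1]*np.cos(y), -d[2])
E
```

```text
[0.57001972 0.17671759 0.36108766] [ 3.14112742e+00 -1.50137749e-03  4.36867754e-01]
[-0.02551972 -0.40121759 -0.00108766] -0.19287949977493124 0.3527383066074585 0.0010876595022510371
```

arm_command(moves=[[[-0.019,0.035,0],[0,0,0],0.09],[[-0.041,0.075,0],[0,0,0],0.09],[[-0.063,0.115,0],[0,0,0],0.09],[[-0.085,0.155,0],[0,0,0],0.09],[[-0.107,0.195,0],[0,0,0],0.09]])

```text
time: 6.3
tool_pos: [0.5543, -0.0469, 0.3581]
tool_rot: [-3.139, 0.004, 0.437]
contact_force: [0.5, 1.7, -0.2]
opening: 0.0761
grip_force: 0.0
```

arm_command(moves=[[[-0.022,0.04,0],[0,0,-0.13],0.09],[[-0.044,0.08,0],[0,0,-0.26],0.09],[[-0.066,0.12,0],[0,0,-0.39],0.09],[[-0.08,0.148,0],[0,0,-0.52],0.09],[[-0.086,0.158,0],[0,0,-0.65],0.09]])

```text
time: 6.8
tool_pos: [0.5431, -0.228, 0.3573]
tool_rot: [-3.136, 0.001, 1.089]
contact_force: [0.5, 0.6, 0.3]
opening: 0.0899
grip_force: 0.0
```

```bash
python3 - <<'E'
from h import *
for i in range(4): robot.read_camera("wrist")
o=robot.observe(); m=robot.camera_model("wrist"); im=robot.read_camera("wrist")
np.save("w2.npy",m,allow_pickle=True)
cv2.imwrite("pics/w2.png",cv2.resize(im[:,:,::-1],(800,600),interpolation=cv2.INTER_CUBIC)); print(o["tool_pos"],o["tool_rot"],o["qpos"])
E
```

```text
[ 0.54396888 -0.22434563  0.35896985] [-3.13832708e+00 -4.72466966e-04  1.08302655e+00] [-5.21575377e-01  4.10815243e-01  1.06406623e+00  3.63608524e-04
  1.66999084e+00 -3.37709528e-02]
```

View pics/w2.png

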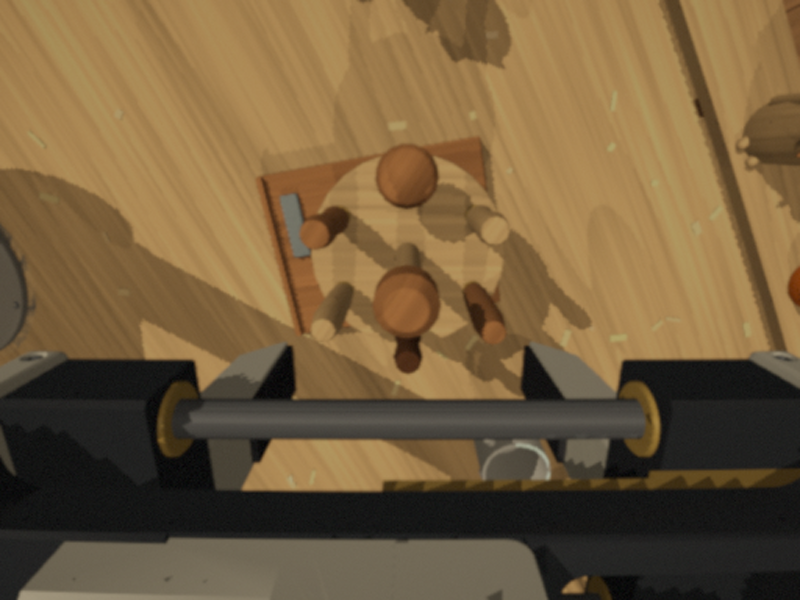

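In this view the knob is at (407,302), the gouge head at (407,175), and the board corners at (482,140), (262,178) and (301,333). The tool x axis is already lined up with the gouge.

```bash
python3 - <<'E'
from h import *
m=np.load("w2.npy",allow_pickle=True).item(); s=1/1.5625
W=lambda u,v,z:atz("wrist",u*s,v*s,z,m)
for z in(.265,.286): print("knob",W(407,302,z))
g=W(407,175,.176); print("gouge",g)
bl,fl,fr=W(482,140,.022),W(262,178,.024),W(301,333,.026); print(bl,fl,fr)
d=bl-fl; print("yaw",np.arctan2(d[1],d[0])); d=fl-fr; print(np.linalg.norm(d),np.arctan2(d[1],d[0])-np.pi/2)
for c in([.544,-.2245],[.546,-.2245],[.545,-.226]): print(np.arctan2(g[1]-c[1],g[0]-c[0]),np.hypot(*(g[:2]-c)))
E
```

```text
knob [ 0.54108796 -0.22693044  0.265     ]
knob [ 0.5442929  -0.22113548  0.286     ]
gouge [ 0.57459504 -0.16278543  0.176     ]
[ 0.66045282 -0.17076906  0.022     ] [ 0.43058678 -0.093307    0.024     ] [ 0.37321419 -0.26776202  0.026     ]
yaw -0.32503600377210246
0.18365774716679995 -0.31772595925059455
1.1105539700546116 0.06888210854601999
1.1369016028170758 0.06801738542174847
1.1329370343006828 0.06979934466430239
```

arm_command(moves=[[[0,0,0.03],[0,0,0],0.09],[[0,0,0.06],[0,0,0],0.09],[[0,0,0.085],[0,0,0],0.09],[[0,0,0.105],[0,0,0],0.09],[[0,0,0.113],[0,0,0],0.09]])

```text
time: 7.55
tool_pos: [0.5436, -0.223, 0.2454]
tool_rot: [-3.138, -0.0, 1.087]
contact_force: [-0.4, 0.4, 0.7]
opening: 0.0902
grip_force: 0.0
```

arm_command(moves=[[[0,0,0],[0,0,0],0.06],[[0,0,0],[0,0,0],0.06],[[0,0,0],[0,0,0],0.06],[[0,0,0],[0,0,0],0.06],[[0,0,0],[0,0,0],0.046]])

```text
time: 8.05
tool_pos: [0.5445, -0.225, 0.2484]
tool_rot: [3.14, 0.0, 1.087]
contact_force: [0.9, -0.3, -0.3]
opening: 0.0562
grip_force: 0.0
```

arm_command(moves=[[[0,0,0],[0,0,0],0.02],[[0,0,0],[0,0,0],0.02],[[0,0,0],[0,0,0],0.02],[[0,0,0],[0,0,0],0.02],[[0,0,0],[0,0,0],0.02]], squeeze=15)

```text
time: 8.55
tool_pos: [0.5426, -0.2241, 0.2477]
tool_rot: [-3.137, 0.0, 1.087]
contact_force: [-6.4, 3.0, 3.8]
opening: 0.0389
grip_force: 15.0
```

arm_command(moves=[[[0,-0.001,0],[0,0,0],0.02],[[0,-0.001,0],[0,0,0],0.02],[[0,-0.001,0],[0,0,0],0.02],[[0,-0.001,0],[0,0,-0.03],0.02],[[0,-0.001,0],[0,0,-0.08],0.02]], squeeze=40)

```text
time: 9.05
tool_pos: [0.5426, -0.2241, 0.2477]
tool_rot: [-3.139, 0.0, 1.168]
contact_force: [-5.0, 2.2, 3.5]
opening: 0.0385
grip_force: 40.0
```

arm_command(moves=[[[0,0,0],[0,0,-0.08],0.02],[[0,0,0],[0,0,-0.16],0.02],[[0,0,0],[0,0,-0.24],0.02],[[0,0,0],[0,0,-0.32],0.02],[[0,0,0],[0,0,-0.4],0.02]])

```text
time: 9.55
tool_pos: [0.5423, -0.224, 0.2478]
tool_rot: [-3.139, -0.001, 1.57]
contact_force: [-6.7, 2.7, 4.6]
opening: 0.0386
grip_force: 40.0
```

arm_command(moves=[[[0,-0.001,0],[0,0,-0.08],0.02],[[0,-0.002,0],[0,0,-0.16],0.02],[[0,-0.002,0],[0,0,-0.24],0.02],[[0,-0.002,0],[0,0,-0.32],0.02],[[0,-0.002,0],[0,0,-0.4],0.02]])

```text
time: 10.05
tool_pos: [0.5419, -0.2241, 0.2478]
tool_rot: [3.141, 0.0, 1.971]
contact_force: [-0.5, 3.0, 1.9]
opening: 0.0385
grip_force: 40.0
```

arm_command(moves=[[[0,0,0],[0,0,-0.08],0.02],[[0,0,0],[0,0,-0.16],0.02],[[0,0,0],[0,0,-0.24],0.02],[[0,0,0],[0,0,-0.32],0.02],[[0,0,0],[0,0,-0.4],0.02]])

```text
time: 10.55
tool_pos: [0.5417, -0.2243, 0.2477]
tool_rot: [3.141, 0.0, 2.37]
contact_force: [-1.1, 2.6, 1.5]
opening: 0.0383
grip_force: 40.0
```

arm_command(moves=[[[0,0,0],[0,0,-0.08],0.02],[[0,0,0],[0,0,-0.16],0.02],[[0,0,0],[0,0,-0.24],0.02],[[0,0,0],[0,0,-0.32],0.02],[[0,0,0],[0,0,-0.4],0.02]])

```text
time: 11.05
tool_pos: [0.5415, -0.2245, 0.2478]
tool_rot: [-3.141, 0.0, 2.77]
contact_force: [-2.9, 2.7, 1.3]
opening: 0.0383
grip_force: 40.0
```

```bash
python3 - <<'E'
from h import *
for i in range(4): robot.read_camera("wrist")
o=robot.observe(); m=robot.camera_model("wrist"); im=robot.read_camera("wrist")
np.save("w3.npy",m,allow_pickle=True)
cv2.imwrite("pics/w3.png",cv2.resize(im[:,:,::-1],(800,600),interpolation=cv2.INTER_CUBIC)); print(o["tool_pos"],o["tool_rot"],o["qpos"],o["contact_force"])
im=robot.read_camera("top")[:,:,::-1]
cv2.imwrite("pics/t3.png",cv2.resize(im[155:245,255:345],(540,540),interpolation=cv2.INTER_CUBIC))
E
```

```text
[ 0.54147991 -0.22453252  0.24774568] [-3.14122791e+00  3.85161691e-04  2.76475561e+00] [-5.23622962e-01  4.41392192e-01  1.31228015e+00 -3.09680708e-04
  1.38748595e+00 -1.71752579e+00] [-2.22847586  2.66628438  0.81632691]
```

View pics/w3.png

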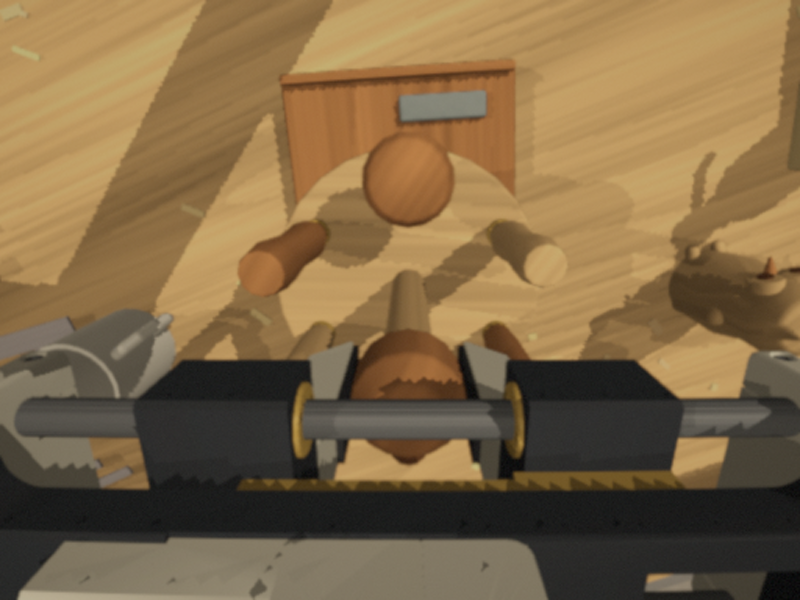

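View pics/t3.png

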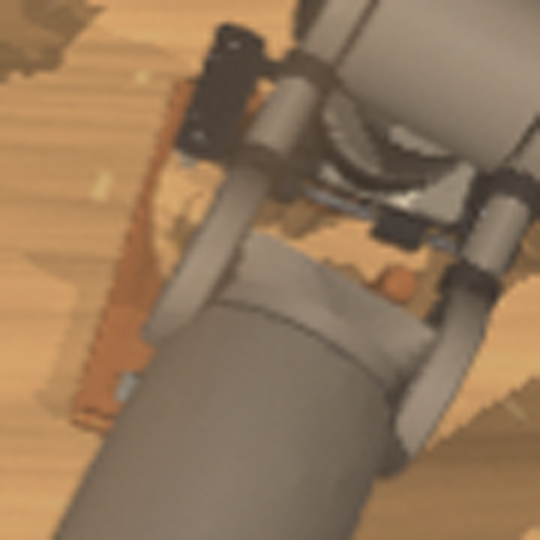

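In the wrist view the gouge head is at (408,180) and the front lip runs from (282,77) to (515,61). The board's sides are at (297,195) and (515,190). The arm hides the stand in the top view.

```bash
python3 - <<'E'
from h import *
m=np.load("w3.npy",allow_pickle=True).item(); s=1/1.5625
W=lambda u,v,z:atz("wrist",u*s,v*s,z,m)
g=W(408,180,.175); a,b=W(282,77,.03),W(515,61,.03)
d=(a-b); mid=(a+b)/2
print(g,a,b,np.linalg.norm(d),"mid",mid)
d=b-a; ye=np.arctan2(d[1],d[0])-np.pi/2; print("edge yaw",ye)
for y in (ye,-.31):
    X=np.array([np.cos(y),np.sin(y),0]);ax=mid+.155*X
    for c in(ax,np.array([.5415,-.2245,0]),np.array([.544,-.2245,0])):
        r=g-c; print(c[:2],"gouge",np.arctan2(r[1],r[0]),"need",np.pi+y-np.arctan2(r[1],r[0]),np.hypot(*r[:2]))
r=mid-np.array([.543,-.2245,0]);print("mid dir",np.arctan2(r[1],r[0]))
r1=W(515,190,.022)-b;r2=W(297,195,.022)-a;print("sides",[np.arctan2(q[1],q[0]) for q in(r1,r2)])
E
```

```text
[ 0.47609854 -0.19933795  0.175     ] [ 0.37001549 -0.26441119  0.03      ] [ 0.42669384 -0.09024053  0.03      ] 0.18316073341740108 mid [ 0.39835467 -0.17732586  0.03      ]
edge yaw -0.3146103710247896
[ 0.5457468  -0.22528999] gouge 2.7849139952526643 need 0.04206828731233925 0.07432623388922782
[ 0.5415 -0.2245] gouge 2.7743170608242247 need 0.05266522174077881 0.07007481613374848
[ 0.544  -0.2245] gouge 2.7867140065499303 need 0.04026827601507321 0.07241365316204962
[ 0.54596637 -0.22460995] gouge 2.7945227974403393 need 0.037069856149453795 0.07429796461041971
[ 0.5415 -0.2245] gouge 2.7743170608242247 need 0.05727559276556837 0.07007481613374848
[ 0.544  -0.2245] gouge 2.7867140065499303 need 0.044878647039862773 0.07241365316204962
mid dir 2.8263330551138384
sides [np.float64(-0.293564671302841), np.float64(-0.33546212539229764)]
```

arm_command(moves=[[[0,0,0],[0,0,-0.02],0.02],[[0,0,0],[0,0,-0.045],0.02],[[0,0,0],[0,0,-0.046],0.02],[[0,0,0],[0,0,-0.046],0.02],[[0,0,0],[0,0,-0.046],0.02]], squeeze=45)

```text
time: 11.85
tool_pos: [0.5414, -0.2245, 0.2478]
tool_rot: [-3.141, 0.0, 2.813]
contact_force: [-0.9, 1.3, 0.4]
opening: 0.0381
grip_force: 45.0
```

```bash
python3 - <<'E'
from h import *
for i in range(4): robot.read_camera("wrist")
o=robot.observe(); m=robot.camera_model("wrist"); im=robot.read_camera("wrist")
np.save("w4.npy",m,allow_pickle=True)
cv2.imwrite("pics/w4.png",cv2.resize(im[20:170,150:360,::-1],(798,570),interpolation=cv2.INTER_CUBIC)); print(o["tool_pos"],o["tool_rot"],o["contact_force"],o["grip_force"])
E
```

```text
[ 0.54146034 -0.22450137  0.24776945] [-3.14139633e+00  3.72792804e-04  2.81267501e+00] [-0.99681337  0.31770958  1.15675576] 45.00007985159755
```

View pics/w4.png

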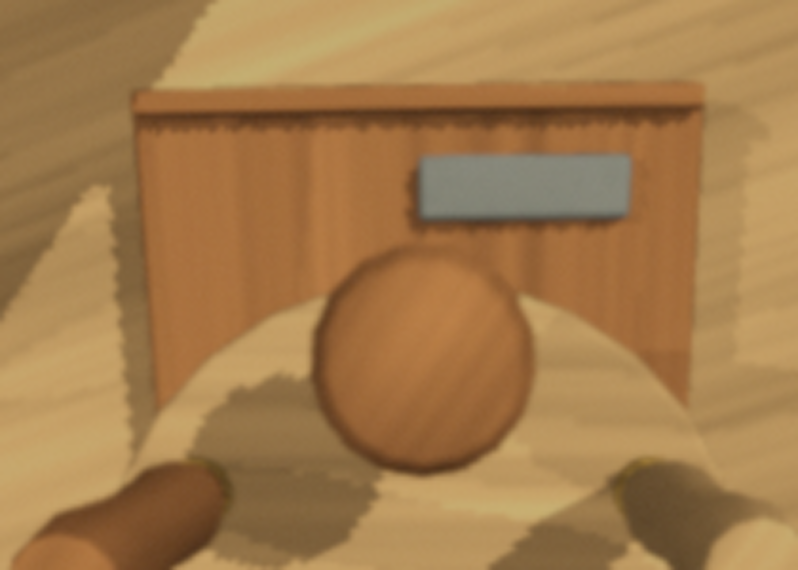

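The gouge head is at (424,360) in the crop, and the lip's corners are at (134,93) and (704,85), so it is almost square. I'll work out the remaining angle.

```bash
python3 - <<'E'
from h import *
m=np.load("w4.npy",allow_pickle=True).item()
W=lambda u,v,z:atz("wrist",150+u/3.8-.37,20+v/3.8-.37,z,m)
g=W(424,360,.172); a,b=W(134,93,.03),W(704,85,.03)
mid=(a+b)/2; d=b-a; ye=np.arctan2(d[1],d[0])-np.pi/2; print("edge yaw",ye,mid,g)
for c in([.5415,-.2245],[.544,-.2245]):
    r=g[:2]-c; q=mid[:2]-c; print(np.pi+ye-np.arctan2(r[1],r[0]),np.arctan2(q[1],q[0])-np.arctan2(r[1],r[0]))
E
```

```text
edge yaw -0.3162770364812788 [ 0.39703258 -0.17780757  0.03      ] [ 0.47441178 -0.20221512  0.172     ]
0.004428613404938719 0.008099175428867511
-0.006357107063316825 0.0022993238218917966
```

```bash
python3 -c "
from cell import robot
print(robot.hand_in())"
```

```text
the job is handed in; nothing more can be done
None
```

The pump was pressed fully down and released, then the carousel was turned until the palm gouge sat at the front to within about 0.01 rad, and the gripper is holding it there by the knob at 45 N; the owl, mallet and mug were not touched.

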